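# Click the lost die cassette back into the shape punch

### The job

The star die cassette has turned up among the lost property. Lift the guard of the shape punch right over until it rests on its stop, then slide the cassette, wide head first, into the bay until the spring catch clicks behind its head. Ease it in and stop once it has clicked - do not ram it - then let go, leaving the guard open and the other things where they are.

Things in the scene. Friction and masses are not known exactly. Their poses are not given: they have to be found in the camera images.
- bay_mouth (a point): Mouth of the shape punch's bay (fixed grey steel bed 137 x 170 mm, 20 mm high, two side rails): point on the bed's surface, 20 mm above the table, on the centre line, where the flares begin, 3 mm inside the bed's edge. x points into the bay (sliding direction), y to the hinge side, z up. Channel 59 mm wide, flared to 70 mm over the first 10 mm; lips 24 mm above the bed overhang both edges by 5 mm.
- buffer (a joint): Compression in m (0 to 0.0065) of the rubber-faced spring buffer at the bay's end: 3 N per mm, 0.0015 at the click, 0.0065 at its dead stop, so 5 mm of travel beyond the click. Catch and buffer share a carriage that sits up to 10 mm nearer or farther each time, not told: the clicked cassette's middle stands 15 to 35 mm inside bay_mouth. More than 25 N on catch or buffer counts as ramming.
- cassette_mid (a point): Middle of the die cassette, half-way up: a loose flat grey plastic T, 138 mm long, 22 mm thick, 160 g, starting flat on the table. x points from tongue to head. Head x = +19 to +69 mm, 56 mm wide, front corners cut 6 mm, steel square with a star on top; tongue x = -69 to +19 mm, 30 mm wide, black ribs. When clicked in, tongue beyond x = -45 mm is still clear of the rails for the fingers: grip it near its end, x about -57 mm.
- guard (a joint): Guard angle in rad: 0 shut, 1.85 open on its stop (leaning past upright). It falls shut if let go below about 1.5 and falls onto its stop above about 1.65. Shut, its front skirt covers the mouth of the bay. About 300 g.
- guard_hinge (a point): Point on the hinge line of the guard, level with the middle of its bar, 57 mm above the table. The hinge line runs along the x of this point (parallel to bay_mouth x), on the +y side.
- guard_bar (a point): Centre of the steel lifting bar on the guard's free edge: round bar 10 mm in diameter, 60 mm long, running parallel to the hinge line at 205 mm from it, 57 mm above the table when the guard is shut, with a 35 mm free gap to the guard's edge. Opening carries it up and over, in the upright plane through the hinge point, towards the hinge side.
- catch (a joint): How far the spring catch is pushed aside, in m: 0 at rest (tooth in the channel), about 0.004 to 0.0065 while the cassette's head passes it, back under 0.001 once clicked behind the head. The head meets it about 60 mm before home and needs about 10 N to pass. A small steel tooth, 21 mm long with a sloping front, in a gap of the rail on the hinge side.
- palette: Bystander, leave in place: blue plastic paint palette with eight round wells, 200 x 120 x 14 mm, origin under its centre
- sharpener: Bystander, leave in place: steel block pencil sharpener, 50 x 36 x 35 mm, origin under its centre
- hedgehog: Bystander, leave in place: white clay hedgehog model with spines, 75 mm long, 55 mm high, origin under its centre
- eraser: Bystander, leave in place: green eraser block, 50 x 24 x 14 mm, origin under its centre
- brush: Bystander, leave in place: wooden paint brush lying flat, origin under its middle
Not all that is in view belongs to the job. Leave any blue or yellow look-alike of the part that bears cassette_mid alone.

How it is judged (in metres and radians):
On the way, in this order (a step that is already met when the one before it is completed fails the run):
1. the guard has been lifted over onto its stop (value of joint guard above 1.75 rad), for 0.2 s.
2. with the guard open, the cassette's head pushes the catch aside (value of joint catch above 0.002 m and x of cassette_mid in the frame of bay_mouth above -0.06 m and value of joint guard above 1.7 rad and contact force between cassette and catch above 0.5 N), for 0.05 s.
At the end, for the whole second after the job is handed in: The guard rests open (over 1.75 rad); the cassette lies flat and at rest in the bay, head first, its middle 10 to 45 mm inside the mouth, within 4 mm of the centre line and 0.08 rad of straight, and the catch is back at rest (within 1.5 mm) behind its head (value of joint guard above 1.75 rad and value of joint catch below 0.0015 m and x of cassette_mid in the frame of bay_mouth between 0.01 and 0.045 m and y of cassette_mid in the frame of bay_mouth between -0.004 and 0.004 m and z of cassette_mid in the frame of bay_mouth between 0.007 and 0.016 m and angle between the x axis of cassette_mid and the x axis of bay_mouth, either way round below 0.08 rad and linear speed of cassette below 0.01 m/s); the robot touches nothing.
It fails at once if the cassette is rammed: more than 25 N on the latch carriage, catch or buffer (contact force between cassette and latch above 25 N).
It fails at once if one of the other loose things is shoved more than 40 mm from its place (distance of any of palette, sharpener, hedgehog, eraser, brush from where it was at the start of the episode above 0.04 m).
It also fails if it takes over 61 s, if anything falls off the work surface, if the arm or the gripper's body presses on something with over 40 N, if the wrist force passes 120 N, or if a joint passes its speed limit or range.

### The arm

A 7-joint arm with a two-finger parallel gripper is mounted at the origin on the work surface. World frame = base frame: x ahead of the robot, y to its left, z up, the work surface at z = 0. Lengths are in m, angles in degrees, forces in N, time in s.
With the tool pointing down it reaches from about 0.4 to 0.875 m from the base axis. Payload 19.3 kg.
Tool frame: the origin (TCP) lies on the centre line of the jaws, within the pads' length; the fingertips stand 11 mm ahead of it and the grasp point (between the pads) lies 8 mm behind it (finger_overhang is the distance from the TCP to the fingertips, in m); z points along the fingers, y is the line along which they close (so a half turn about z gives the same grasp; the last joint's range is limited). The gripper opens to 85 mm and grips with 20 to 120 N. Pads are 22 mm wide; open, the fingers measure 114 mm over their backs; the gripper's body (76 mm by 85 mm) begins 54 mm behind the grasp point. The pads swing forward as they close: fully open they stand 13 mm farther back than shut.
Start: joints at [-80.799, 29.874, -2.08, 91.645, 1.215, 58.505, -6.463], TCP at [0.143, 0.608, 0.242] pointing down, gripper open.
Joint ranges: [-166.77, 166.77], [-17.47, 122.26], [-85.68, 81.53], [9.62, 139.38], [-72.42, 252.41], [9.2, 110.78], [-144.41, 144.41]. Speed limits (degrees/s): [108.29, 108.29, 136.94, 136.94, 172.46, 172.46, 172.46].

### API

Orientations are given as a 3x3 rotation matrix whose columns are the frame's x, y, z axes.
In Python, from rig import * gives the robot as it stands.
- The arm moves only by the tool step_arm, never from a script. Its argument "moves" is a list of rows, each a list of 3 entries, a list of its own where there are three numbers: the gripper command: -1 is shut, 1 is fully open, values between are in proportion, then the shift along the tool's x, y, z each as a share of 200 mm, from -1 to 1, then the turn about the tool's z as a share of pi/2 rad, from -1 to 1. In form: [[jaw, [x, y, z], yaw], ...]. A call has 1 to 20 rows; each row is the pose to reach, as a shift and turn from the pose commanded when the call began, along the tool's axes at that moment; what a row does not reach only later rows make up. A row lasts 1/8 s, in which the tool goes at most 62.5 mm and 10.7 degrees, less where a joint would pass 70% of its speed; a pose out of reach is approached as far as the arm can. A call with a number of a shift or a turn outside -1 to 1 is refused whole. A call with a gripper value outside its range is refused whole. The fingers move at their own pace and stop on an object; "newtons" is the grip in N (left out, the last holds). Time passes only in rows, so rows that repeat a pose let the fingers close. It gives the time, the measured TCP pose, the force, the opening and the grip force at its end, in the units of the state.
- read_state(): the state, without advancing time (a new reading comes with each control period).
- camera(name): name is "side" or "top"; returns a dict with "color" (420x560x3 uint8, blue, green, red), "z_map" (420x560 float32, m along the optical axis (not along the pixel's ray), 0 where there is no reading), "camera_matrix" (3x3 intrinsics, pixels), "k1" (the pictures are not rectified: a ray, as slopes to the right and down, at radius r is drawn at 1 + k1 r^2 times it, then the intrinsics apply), "pose" (4x4, takes a point from camera to world coordinates). Camera axes: x right, y down, z forward; pixel columns grow to the right and rows downward; lengths in m; the calibration is good to about 2 mm. A picture is of the moment at which its call begins.
- close_job(): hands the job in; it is judged then, once.
Trained networks look in a picture, given as the dict that the camera call returned (one of the last four; its "shot" number tells which), for a name from the list of things; names that differ only in an ending like _2 or _b are one class to them, and where a whole thing is asked for, a point or a joint stands for the part that bears it (a point fixed in the world has none). Each returns a list of dicts, best first, with "confidence" (0 to 1); they miss things now and then, are a little off and sometimes report something else, mostly with a low value. They report only what shows in the picture. A call takes as long as a camera call. They do not tell look-alikes from the thing itself.
- find_in(name, picture): "position" ([column, row] as shares, 0 to 1, of the picture: columns of its width, rows of its height, amid what is visible of it).
The state is a dict: "time": time; "joint_positions": joint angles; "joint_velocities": joint speeds; "tau": joint torques, N m; "ee_pos": TCP position; "tool_rot": TCP orientation; "ft_force": force on the tool from outside, world axes, zero at the start; "moment": the same for the moment, N m; "grip_width": opening from 0.0 (shut) to 1.0 (fully open); "finger_force": force on a finger pad.
Only numpy, scipy, OpenCV 4.12 (cv2) and the standard library are available. Lean on these libraries where they do the work, as an engineer would, in place of code of your own. Each camera call takes 0.05 s, during which the arm holds its last target. There are 200 camera calls.

## Working session

There is one attempt and no reset: what is moved stays moved. The work goes in short steps, Python scripts to look and compute and a tool call to move; the robot and the scene stay as the last step left them, time stands still between calls to the robot, and variables do not carry over. Pictures are saved under pics/ and viewed, at most 10 in all, crops included, and the job is handed in when it is done.

Besides the shell and the picture viewer there is one more tool, called after "Call:" as a command line: name --argument value ..., lists and objects as JSON in quotes. step_arm: Moves the arm, as the interface text tells. Shift numbers are shares of 200 mm and turn numbers shares of pi/2 rad, none past 1 either way. Its arguments: {"type":"object","properties":{"moves":{"type":"array"},"newtons":{"type":"number"}},"required":["moves"]}

```bash
ls; mkdir -p pics; cat > h.py <<'E'
from rig import *
import numpy as np, cv2
def world(p,u,v,z=None):
    K=p["camera_matrix"];T=p["pose"]
    xd=(u-K[0,2])/K[0,0];yd=(v-K[1,2])/K[1,1];rd=np.hypot(xd,yd);r=rd
    for _ in range(20): r=rd/(1+p["k1"]*r*r)
    s=r/rd if rd>0 else 1
    ray=np.array([xd*s,yd*s,1.])
    if z is None:
        d=p["z_map"][int(round(v)),int(round(u))]
        return T[:3,:3]@(ray*d)+T[:3,3]
    w=T[:3,:3]@ray
    return T[:3,3]+w*(z-T[2,3])/w[2]
def cloud(p):
    K=p["camera_matrix"];T=p["pose"]
    v,u=np.mgrid[0:420,0:560].astype(float)
    xd=(u-K[0,2])/K[0,0];yd=(v-K[1,2])/K[1,1];rd=np.hypot(xd,yd)+1e-12;r=rd.copy()
    for _ in range(20): r=rd/(1+p["k1"]*r*r)
    s=r/rd
    P=np.stack([xd*s,yd*s,np.ones_like(s)],-1)*p["z_map"][...,None]
    return P@T[:3,:3].T+T[:3,3]
E
cat > a.py <<'E'
from h import *
print(read_state()["ee_pos"],read_state()["tool_rot"])
for n in("top","side"):
    p=camera(n);cv2.imwrite(f"pics/{n}1.png",p["color"]);np.save(f"{n}1.npy",cloud(p))
    print(n,np.round(p["pose"],3).tolist(),p["camera_matrix"].tolist(),p["k1"])
    for t in("cassette_mid","guard_bar","guard","catch","palette","sharpener","hedgehog","eraser","brush"):
        for f in find_in(t,p)[:4]:
            u,v=f["position"][0]*560,f["position"][1]*420
            print(t,round(f["confidence"],2),round(u),round(v),np.round(world(p,min(u,559),min(v,419)),3))
E
python3 a.py
```

```text
pics
[0.14293407 0.60812106 0.24174634] [[-9.73479011e-01  2.28776283e-01 -1.63281346e-04]
 [ 2.28776324e-01  9.73478415e-01 -1.08112282e-03]
 [-8.83843952e-05 -1.08980528e-03 -9.99999402e-01]]
top [[0.023, -0.992, 0.125, 0.365], [-1.0, -0.025, -0.017, -0.019], [0.02, -0.125, -0.992, 1.106], [0.0, 0.0, 0.0, 1.0]] [[394.75754823737196, 0.0, 286.58361717099496], [0.0, 394.75754823737196, 211.19009546797372], [0.0, 0.0, 1.0]] -0.06989095921072899
cassette_mid 0.78 300 266 [ 0.352 -0.077  0.025]
cassette_mid 0.74 217 249 [0.394 0.15  0.022]
cassette_mid 0.71 361 268 [ 0.349 -0.245  0.02 ]
cassette_mid 0.66 422 296 [ 0.275 -0.416  0.019]
guard_bar 0.85 248 170 [0.606 0.07  0.058]
guard_bar 0.23 430 189 [ 0.572 -0.437  0.034]
guard 0.59 247 165 [0.622 0.075 0.058]
guard 0.35 324 140 [ 0.7   -0.136  0.045]
palette 0.97 122 226 [0.45  0.421 0.011]
sharpener 0.5 429 190 [ 0.57  -0.435  0.029]
hedgehog 0.61 327 140 [ 0.703 -0.144  0.045]
eraser 0.67 363 149 [ 0.688 -0.254  0.012]
eraser 0.27 247 168 [0.613 0.074 0.058]
brush 0.58 468 220 [ 0.49  -0.551  0.023]
side [[0.962, -0.178, 0.209, 0.201], [-0.274, -0.6, 0.752, -1.066], [-0.009, -0.78, -0.626, 0.926], [0.0, 0.0, 0.0, 1.0]] [[402.007861962529, 0.0, 277.5595916396584], [0.0, 402.007861962529, 211.49623378281703], [0.0, 0.0, 1.0]] -0.11810590832263927
cassette_mid 0.95 244 331 [ 0.28  -0.435  0.016]
cassette_mid 0.94 256 277 [ 0.355 -0.262  0.021]
cassette_mid 0.79 304 248 [ 0.534 -0.183  0.02 ]
cassette_mid 0.74 237 242 [ 0.333 -0.093  0.02 ]
guard_bar 0.7 308 191 [0.63  0.06  0.059]
guard 0.86 305 190 [0.622 0.07  0.058]
palette 0.76 239 162 [0.441 0.413 0.01 ]
sharpener 0.73 349 309 [ 0.57  -0.458  0.032]
sharpener 0.45 305 196 [0.611 0.037 0.057]
hedgehog 0.74 349 230 [ 0.702 -0.16   0.037]
brush 0.93 334 352 [ 0.486 -0.565  0.017]
```

View pics/top1.png

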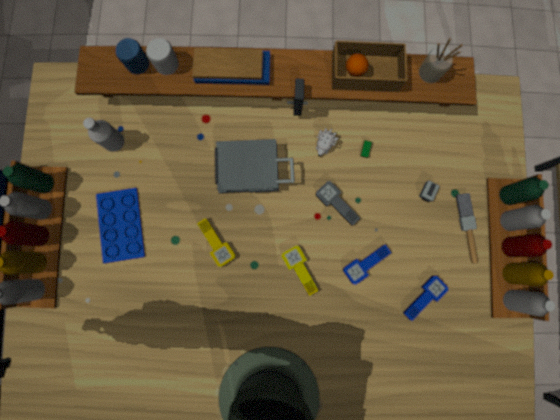

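View pics/side1.png

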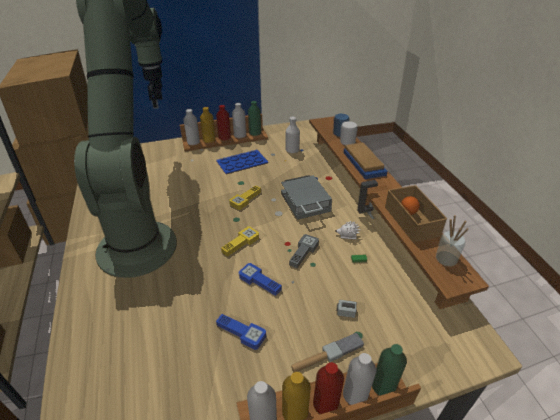

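Top view: the guard is the grey box at about (247,165), with its bar on the right at (292,170), so the hinge is on the left (+y). Things that could pass for the cassette:
- Yellow at (217,243) and (300,268)
- Blue at (367,264) and (426,298)
- Grey at (338,202)

The brush at (468,220) is also grey-headed. By the description I choose the grey T, and I'll check it in a crop.

```bash
cat > b.py <<'E'
import cv2,numpy as np
a=cv2.imread("pics/top1.png");C=np.load("top1.npy")
c=cv2.resize(a[125:265,205:375],None,fx=4.5,fy=4.2857,interpolation=cv2.INTER_CUBIC)
c=cv2.convertScaleAbs(c,alpha=1.6,beta=10)
cv2.imwrite("pics/crop1.png",c)
def blob(lo,hi,xr,yr,name):
    m=(C[...,2]>lo)&(C[...,2]<hi)&(C[...,0]>xr[0])&(C[...,0]<xr[1])&(C[...,1]>yr[0])&(C[...,1]<yr[1])
    P=C[m];r=cv2.minAreaRect(P[:,:2].astype(np.float32)*1000)
    print(name,len(P),np.round(r[0],1),np.round(r[1],1),round(r[2],2),np.round(cv2.boxPoints(r)).tolist(),np.median(P[:,2]).round(4))
blob(.045,.075,(.5,.75),(-.02,.2),"guard")
blob(.045,.075,(.5,.75),(-.1,-.014),"bar")
blob(.012,.035,(.46,.63),(-.26,-.08),"cassette")
E
python3 b.py
```

```text
guard 3142 [621.4  72.5] [142.4 182.9] 3.18 [[545.0, 160.0], [555.0, -23.0], [698.0, -15.0], [687.0, 168.0]] 0.0592
bar 153 [609.6 -32.4] [68.  37.8] 1.09 [[575.0, -14.0], [576.0, -52.0], [644.0, -51.0], [643.0, -13.0]] 0.06
cassette 718 [ 527.3 -182.5] [135.9  57.9] 46.44 [[460.0, -212.0], [501.0, -252.0], [595.0, -153.0], [553.0, -113.0]] 0.0218
```

View pics/crop1.png

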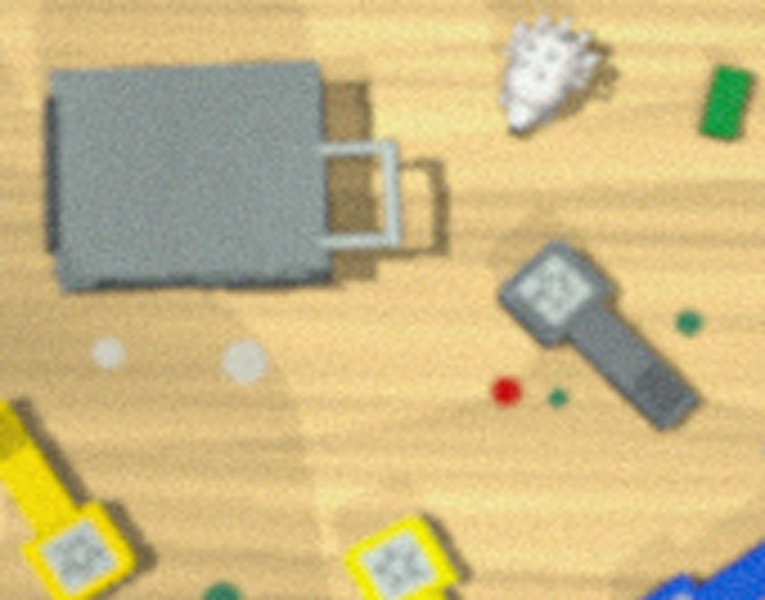

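The crop confirms the choice: the grey T has its head with the star at full-image pixel (328,192) and its ribbed tongue end at (353,216). The guard bar is at about (292,170). Next I'll compute the bar position and heading.

```bash
cat >> h.py <<'E'
def shares(t,yawdir=None):
    """world target TCP -> tool shares; yawdir = world heading (deg) wanted for tool y (mod 180)"""
    s=read_state();R=np.array(s["tool_rot"]);d=R.T@(np.array(t)-s["ee_pos"])/.2
    out=np.round(d,3).tolist(),
    if yawdir is not None:
        h=np.degrees(np.arctan2(R[1,1],R[0,1]));e=(yawdir-h+90)%180-90
        out+=(round(-e/90,3),)
    return out
E
cat > c.py <<'E'
from h import *
p=camera("top")
f=lambda cx,cy,z:world(p,205+cx/4.5,125+cy/4.2857,z)[:2].round(4)
print("bar",f(393,145,.062),f(393,244,.062),f(393,195,.062))
print("plate FL,FR,NL,NR",f(50,75,.06),f(320,62,.06),f(62,278,.06),f(328,270,.06))
q=camera("side")
for n,c in(("top",p),("side",q)):
    for r in find_in("guard_bar",c)[:2]:
        print(n,r["confidence"],world(c,r["position"][0]*560,r["position"][1]*420,.06))
C=cloud(p);m=(C[...,2]>.045)&(C[...,2]<.075)&(C[...,0]>.58)&(C[...,0]<.64)&(C[...,1]<-.036)&(C[...,1]>-.07)
print("bar depth pts",m.sum(),C[m].mean(0))
Q=cloud(q);m=(Q[...,2]>.045)&(Q[...,2]<.075)&(Q[...,0]>.56)&(Q[...,0]<.66)&(Q[...,1]<-.036)&(Q[...,1]>-.07)
print(m.sum(),Q[m].mean(0) if m.any() else 0)
print(shares((.61,-.047,.2),92))
E
python3 c.py
```

```text
bar [ 0.6403 -0.0487] [ 0.5764 -0.05  ] [ 0.6079 -0.0494]
plate FL,FR,NL,NR [0.6811 0.1604] [ 0.694  -0.0032] [0.55  0.147] [ 0.5592 -0.0116]
top 0.89 [0.6124159  0.06533551 0.06      ]
side 0.88 [0.6207751  0.07329686 0.06      ]
side 0.21 [0.43805125 0.33632519 0.06      ]
bar depth pts 81 [ 0.61144812 -0.04709311  0.06072299]
60 [ 0.60964176 -0.05065287  0.05703146]
([-3.023, -2.656, 0.212], np.float64(-0.169))
```

Call:
step_arm --moves '[[-0.29, [-1, -0.88, 0], 0], [-0.29, [-1, -0.88, 0], 0], [-0.29, [-1, -0.88, 0], 0], [-0.29, [-1, -0.88, 0], 0], [-0.29, [-1, -0.88, 0], 0], [-0.29, [-1, -0.88, 0], 0]]' --newtons 40

```text
time: 1.95
ee_pos: [0.298, 0.391, 0.2426]
tool_rot: [[-0.973, 0.23, 0.0], [0.23, 0.973, 0.001], [-0.0, 0.001, -1.0]]
ft_force: [-1.4, 0.5, 1.0]
grip_width: 0.355
finger_force: 0.0
```

Call:
step_arm --moves '[[-0.29, [-1, -0.88, 0], 0], [-0.29, [-1, -0.88, 0], 0], [-0.29, [-1, -0.88, 0], 0], [-0.29, [-1, -0.88, 0], 0], [-0.29, [-1, -0.88, 0], 0], [-0.29, [-1, -0.88, 0], 0]]'

```text
time: 2.7
ee_pos: [0.4523, 0.1748, 0.2422]
tool_rot: [[-0.973, 0.229, 0.0], [0.229, 0.973, 0.0], [-0.0, 0.0, -1.0]]
ft_force: [-1.4, 0.4, 0.0]
grip_width: 0.354
finger_force: 0.0
```

Call:
step_arm --moves '[[-0.29, [-1, -0.88, 0.2], -0.186], [-0.29, [-1, -0.88, 0.2], -0.186], [-0.29, [-1, -0.88, 0.2], -0.186], [-0.29, [-1, -0.88, 0.2], -0.186], [-0.29, [-1, -0.88, 0.2], -0.186], [-0.29, [-1, -0.88, 0.2], -0.186], [-0.29, [-1, -0.88, 0.2], -0.186]]'

```text
time: 3.58
ee_pos: [0.6062, -0.0403, 0.2021]
tool_rot: [[-0.998, -0.064, -0.0], [-0.064, 0.998, 0.001], [0.0, 0.001, -1.0]]
ft_force: [0.5, 0.3, 0.3]
grip_width: 0.357
finger_force: 0.0
```

```bash
cat > d.py <<'E'
from h import *
print(shares((.61,-.049,.12),93.5),shares((.61,-.049,.05)))
p=camera("side");c=cv2.resize(p["color"][130:270,240:400],None,fx=4,fy=4,interpolation=cv2.INTER_CUBIC)
cv2.imwrite("pics/side2.png",cv2.convertScaleAbs(c,alpha=1.5))
E
python3 d.py
```

```text
([-0.017, -0.045, 0.41], np.float64(0.002)) ([-0.017, -0.046, 0.76],)
```

Going down to just above the bar, then a close look.

Call:
step_arm --moves '[[-0.29, [-0.02, -0.045, 0.3], 0], [-0.29, [-0.02, -0.045, 0.51], 0], [-0.29, [-0.02, -0.045, 0.51], 0], [-0.29, [-0.02, -0.045, 0.51], 0]]'

```text
time: 4.12
ee_pos: [0.6116, -0.0508, 0.1022]
tool_rot: [[-0.998, -0.062, 0.002], [-0.062, 0.998, 0.0], [-0.002, 0.0, -1.0]]
ft_force: [0.4, -0.2, 0.7]
grip_width: 0.359
finger_force: 0.0
```

```bash
python3 d.py
```

```text
([0.007, 0.009, -0.089], np.float64(0.001)) ([0.008, 0.009, 0.261],)
```

View pics/side2.png

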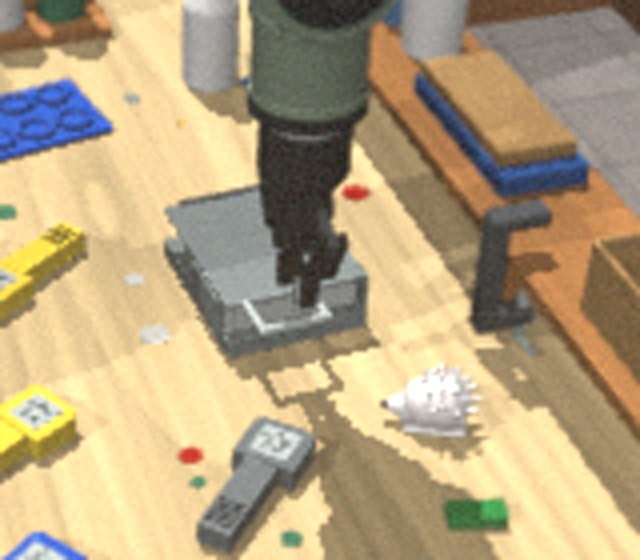

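The gripper hangs over the bar: the front finger is at crop (305,295) and the bar at about (290,322), just below it. Descending now, then gripping.

Call:
step_arm --moves '[[-0.29, [0.005, 0.005, 0.13], 0], [-0.29, [0.005, 0.005, 0.26], 0], [-0.29, [0.005, 0.005, 0.26], 0], [-0.29, [0.005, 0.005, 0.26], 0]]'

```text
time: 4.68
ee_pos: [0.6107, -0.0506, 0.0502]
tool_rot: [[-0.998, -0.061, 0.002], [-0.061, 0.998, -0.0], [-0.002, -0.0, -1.0]]
ft_force: [0.0, -0.6, 0.1]
grip_width: 0.355
finger_force: 0.0
```

Call:
step_arm --moves '[[-1, [0, 0, 0], 0], [-1, [0, 0, 0], 0], [-1, [0, 0, 0], 0], [-1, [0, 0, 0], 0], [-1, [0, 0, 0], 0], [-1, [0, 0, 0], 0]]'

```text
time: 5.42
ee_pos: [0.6105, -0.048, 0.0498]
tool_rot: [[-0.998, -0.063, 0.002], [-0.063, 0.998, 0.003], [-0.002, 0.003, -1.0]]
ft_force: [-3.6, 12.8, 11.2]
grip_width: 0.102
finger_force: 39.2
```

Call:
step_arm --moves '[[-1, [0, 0.017, -0.1], 0], [-1, [0, 0.032, -0.2], 0], [-1, [0, 0.058, -0.303], 0], [-1, [0, 0.093, -0.4], 0], [-1, [0, 0.137, -0.49], 0], [-1, [0, 0.19, -0.58], 0], [-1, [0, 0.253, -0.66], 0], [-1, [0, 0.323, -0.735], 0], [-1, [0, 0.4, -0.803], 0], [-1, [0, 0.483, -0.863], 0], [-1, [0, 0.572, -0.913], 0], [-1, [0, 0.666, -0.955], 0], [-1, [0, 0.763, -0.988], 0], [-1, [0, 0.763, -0.988], 0]]'

```text
time: 7.18
ee_pos: [0.6004, 0.1021, 0.2491]
tool_rot: [[-0.998, -0.062, 0.002], [-0.062, 0.998, -0.0], [-0.002, -0.0, -1.0]]
ft_force: [-7.2, -7.7, 24.6]
grip_width: 0.1
finger_force: 43.0
```

Call:
step_arm --moves '[[-1, [0, 0.1, -0.03], 0], [-1, [0, 0.2, -0.042], 0], [-1, [0, 0.304, -0.045], 0], [-1, [0, 0.406, -0.037], 0], [-1, [0, 0.487, -0.023], 0], [-1, [0, 0.487, -0.023], 0], [-1, [0, 0.487, -0.023], 0]]'

```text
time: 8.05
ee_pos: [0.5939, 0.1992, 0.2512]
tool_rot: [[-0.998, -0.062, -0.001], [-0.062, 0.998, 0.001], [0.0, 0.001, -1.0]]
ft_force: [-4.9, 1.3, 9.0]
grip_width: 0.099
finger_force: 42.5
```

```bash
python3 - <<'E'
from h import *
s=read_state();print(s["ft_force"],s["ee_pos"])
p=camera("side");c=cv2.resize(p["color"][90:270,220:400],None,fx=3.3,fy=3.3,interpolation=cv2.INTER_CUBIC)
cv2.imwrite("pics/side3.png",cv2.convertScaleAbs(c,alpha=1.5))
E
```

```text
[-4.93708242  1.33867055  9.00576607] [0.59394581 0.19916484 0.25120251]
```

View pics/side3.png

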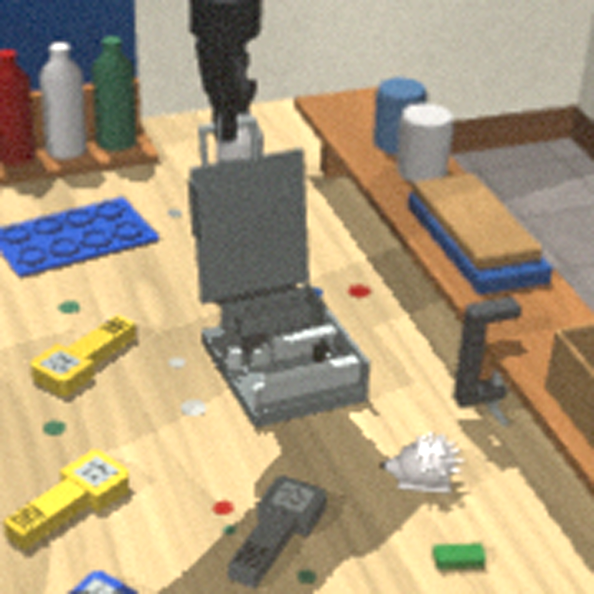

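The guard stands past upright (panel at crop (250,225)) and the bay is clear at (290,355). Next: release the bar, rise, and move away.

Call:
step_arm --moves '[[1, [0, 0, 0], 0], [1, [0, 0, 0], 0], [1, [0, 0, 0], 0], [1, [0, 0, 0], 0], [1, [0, 0, -0.15], 0], [1, [0, 0, -0.35], 0], [1, [0, 0, -0.35], 0]]'

```text
time: 8.98
ee_pos: [0.5955, 0.1991, 0.3234]
tool_rot: [[-0.998, -0.061, 0.004], [-0.061, 0.998, 0.002], [-0.004, 0.002, -1.0]]
ft_force: [0.1, -0.2, -0.5]
grip_width: 1.0
finger_force: 0.0
```

Call:
step_arm --moves '[[0.2, [0, -0.3, 0], 0], [0.2, [0, -0.6, 0], 0], [0.2, [0, -0.9, 0], 0], [0.2, [0, -1, 0], 0], [0.2, [0, -1, 0], 0]]'

```text
time: 9.6
ee_pos: [0.6066, -0.0019, 0.32]
tool_rot: [[-0.998, -0.059, -0.001], [-0.059, 0.998, -0.0], [0.001, -0.0, -1.0]]
ft_force: [0.5, 1.0, 0.0]
grip_width: 0.598
finger_force: 0.0
```

Call:
step_arm --moves '[[0.2, [0.3, -0.3, 0.3], 0], [0.2, [0.6, -0.6, 0.3], 0], [0.2, [0.6, -0.9, 0.3], 0], [0.2, [0.6, -1, 0.3], 0], [0.2, [0.6, -1, 0.3], 0]]'

```text
time: 10.22
ee_pos: [0.4981, -0.2104, 0.2601]
tool_rot: [[-0.998, -0.057, -0.001], [-0.057, 0.998, -0.001], [0.001, -0.001, -1.0]]
ft_force: [1.0, 0.1, -0.4]
grip_width: 0.601
finger_force: 0.0
```

```bash
cat > e.py <<'E'
from h import *
s=read_state();print(s["ee_pos"])
p=camera("top");c=cv2.resize(p["color"][125:265,205:375],None,fx=4.5,fy=4.2857,interpolation=cv2.INTER_CUBIC)
cv2.imwrite("pics/crop2.png",cv2.convertScaleAbs(c,alpha=1.8,beta=10));np.save("top2.npy",cloud(p))
q=camera("side");np.save("side2.npy",cloud(q));cv2.imwrite("pics/side4.png",q["color"])
for n,c in(("top",p),("side",q)):
  for t in("catch","cassette_mid"):
    for r in find_in(t,c)[:4]:
        print(n,t,round(r["confidence"],2),world(c,r["position"][0]*560,r["position"][1]*420,.02).round(4))
E
python3 e.py
```

```text
[ 0.49805619 -0.21041888  0.26005048]
top catch 0.56 [0.606  0.0724 0.02  ]
top cassette_mid 0.92 [ 0.5359 -0.1658  0.02  ]
top cassette_mid 0.92 [0.3927 0.1466 0.02  ]
top cassette_mid 0.81 [ 0.3559 -0.077   0.02  ]
side cassette_mid 0.9 [ 0.3331 -0.1042  0.02  ]
side cassette_mid 0.85 [ 0.3613 -0.2625  0.02  ]
side cassette_mid 0.79 [ 0.5366 -0.1809  0.02  ]
side cassette_mid 0.66 [ 0.2873 -0.4332  0.02  ]
```

View pics/crop2.png

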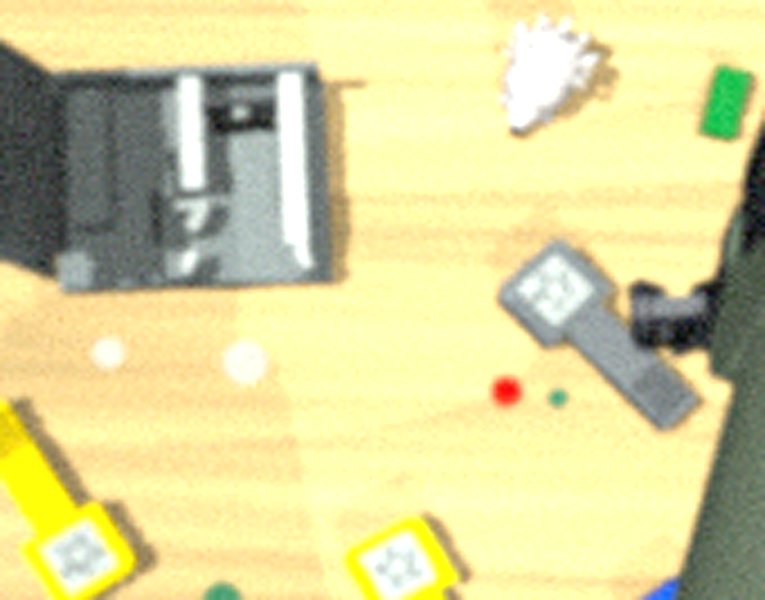

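The guard is open. The bay channel lies between the left rail at crop x≈190 and the right rail at x≈292, with its mouth at the bottom, y≈280. The cassette is untouched at (600,335). Now I'll measure rails, mouth edge and cassette.

```bash
cat > f.py <<'E'
from h import *
p=camera("top");im=p["color"].astype(float);g=im.mean(2);C=cloud(p)
gs=cv2.GaussianBlur(g,(3,3),.7)
for u in(247,258,269): print("z col",u,[round(float(C[v,u,2]),3) for v in range(142,196,6)])
def sub(line,k):  # subpixel gradient peak near k
    d=np.gradient(line);return k+0.5*(abs(d[k-1])-abs(d[k+1]))/(abs(d[k-1])-2*abs(d[k])+abs(d[k+1])+1e-9)
def edge(vs,lo,hi,sgn,z,nm):
    P=[]
    for v in vs:
        d=sgn*np.gradient(gs[v]);k=lo+int(np.argmax(d[lo:hi]));P.append(world(p,sub(gs[v],k),v,z)[:2])
    P=np.array(P);a=np.polyfit(P[:,0],P[:,1],1);r=P[:,1]-np.polyval(a,P[:,0])
    ok=abs(r)<2*r.std()+1e-4;a=np.polyfit(P[ok,0],P[ok,1],1)
    print(nm,"yaw",np.degrees(np.arctan(a[0])).round(2),"y at x=.6",np.polyval(a,.6).round(4),"res",r.std().round(4))
zr=.046
edge(range(144,168),248,255,-1,zr,"left rail inner")
edge(range(144,168),242,248,1,zr,"left rail outer")
edge(range(144,180),262,269,1,zr,"right rail inner")
edge(range(144,180),269,275,-1,zr,"right rail outer")
P=[]
for u in range(224,276):
    d=np.gradient(gs[:,u]);k=184+int(np.argmax(d[184:198]));P.append(world(p,u,sub(gs[:,u],k),.018)[:2])
P=np.array(P);a=np.polyfit(P[:,1],P[:,0],1);r=P[:,0]-np.polyval(a,P[:,1]);ok=abs(r)<.003;a=np.polyfit(P[ok,1],P[ok,0],1)
print("mouth edge: yaw",np.degrees(-np.arctan(a[0])).round(2),"x at y=.05",np.polyval(a,.05).round(4),"ends",P[0],P[-1],r.std())
hsv=cv2.cvtColor(p["color"],cv2.COLOR_BGR2HSV)
roi=np.zeros(g.shape,bool);roi[175:228,310:365]=1
m=((hsv[...,1]<75)&roi).astype(np.uint8);n,l,st,_=cv2.connectedComponentsWithStats(m)
i=1+np.argmax(st[1:,4]);vv,uu=np.where(l==i)
Q=np.array([world(p,u,v,.022)[:2] for u,v in zip(uu,vv)])
r=cv2.minAreaRect((Q*1000).astype(np.float32));print("cassette",len(Q),r)
c=Q.mean(0);w,V=np.linalg.eigh(np.cov(Q.T));ax=V[:,1]*np.sign(V[1,1]);print("centroid",c,"axis",np.degrees(np.arctan2(ax[1],ax[0])))
print("area centroid offset of T: 0.0056 ahead of mid ->",c-ax*.0053*1)
E
python3 f.py
```

```text
z col 247 [0.051, 0.05, 0.047, 0.046, 0.044, 0.041, 0.039, 0.044, 0.021]
z col 258 [0.048, 0.045, 0.038, 0.02, 0.022, 0.021, 0.018, 0.02, 0.018]
z col 269 [0.047, 0.046, 0.048, 0.049, 0.048, 0.05, 0.049, 0.022, 0.018]
left rail inner yaw 3.88 y at x=.6 0.065 res 0.0004
left rail outer yaw 4.29 y at x=.6 0.0797 res 0.0005
right rail inner yaw 4.54 y at x=.6 0.0177 res 0.0005
right rail outer yaw 3.83 y at x=.6 0.0034 res 0.0002
mouth edge: yaw 3.21 x at y=.05 0.5538 ends [0.54792494 0.13861271] [ 0.55795366 -0.00344164] 0.0006036868009975908
cassette 1046 ((536.084228515625, -185.25509643554688), (134.93531799316406, 131.0587158203125), 89.83248138427734)
centroid [ 0.53629708 -0.18991058] axis 63.76420176203909
area centroid offset of T: 0.0056 ahead of mid -> [ 0.53395412 -0.19466458]
```

```bash
cat > g.py <<'E'
from h import *
from scipy.optimize import minimize
p=camera("top");im=cv2.imread("pics/top1.png")
hsv=cv2.cvtColor(im,cv2.COLOR_BGR2HSV);roi=np.zeros(im.shape[:2],bool);roi[175:228,310:365]=1
m=((hsv[...,1]<75)&roi).astype(np.uint8);n,l,st,_=cv2.connectedComponentsWithStats(m)
i=1+np.argmax(st[1:,4]);vv,uu=np.where(l==i)
Q=np.array([world(p,u,v,.02)[:2] for u,v in zip(uu,vv)])
print(len(Q),cv2.minAreaRect((Q*1000).astype(np.float32)))
def cost(t):
    c,s=np.cos(t[2]),np.sin(t[2]);d=Q-t[:2];x=d@[c,s];y=d@[-s,c]
    o=np.minimum(np.hypot(np.maximum(abs(x-.044)-.025,0),np.maximum(abs(y)-.028,0)),np.hypot(np.maximum(abs(x+.025)-.044,0),np.maximum(abs(y)-.015,0)))
    return 1e6*(o**2).mean()
print(*[(np.append(r.x[:2],np.degrees(r.x[2])).round(4),r.fun) for r in[minimize(cost,[.527,-.182,.81],method="Nelder-Mead",options=dict(xatol=1e-5,fatol=1e-6))]])
E
python3 g.py
```

```text
742 ((525.1380615234375, -180.60498046875), (140.1060791015625, 60.1916618347168), 41.96648406982422)
(array([ 0.5263, -0.1822, 45.3978]), np.float64(0.07076601409138583))
```

```bash
python3 -c "
from h import *
print(shares((.4863,-.2228,.08),135.4))"
```

```text
([0.072, -0.077, 0.903], np.float64(-0.464))
```

Call:
step_arm --moves '[[0.2, [0.072, -0.077, 0], -0.464], [0.2, [0.072, -0.077, 0.3], -0.464], [0.2, [0.072, -0.077, 0.6], -0.464], [0.2, [0.072, -0.077, 0.9], -0.464], [0.2, [0.072, -0.077, 0.9], -0.464], [0.2, [0.072, -0.077, 0.9], -0.464]]'

```text
time: 11.38
ee_pos: [0.4863, -0.2249, 0.0824]
tool_rot: [[-0.707, -0.707, 0.001], [-0.707, 0.707, -0.001], [0.0, -0.002, -1.0]]
ft_force: [-0.2, 0.1, 0.3]
grip_width: 0.598
finger_force: 0.0
```

```bash
python3 - <<'E'
from h import *
print(shares((.4863,-.2228,.012),135.4))
p=camera("side");c=cv2.resize(p["color"][200:330,240:400],None,fx=4.5,fy=4.5,interpolation=cv2.INTER_CUBIC)
cv2.imwrite("pics/side5.png",cv2.convertScaleAbs(c,alpha=1.7))
E
```

```text
([-0.007, 0.008, 0.352], np.float64(-0.005))
```

View pics/side5.png

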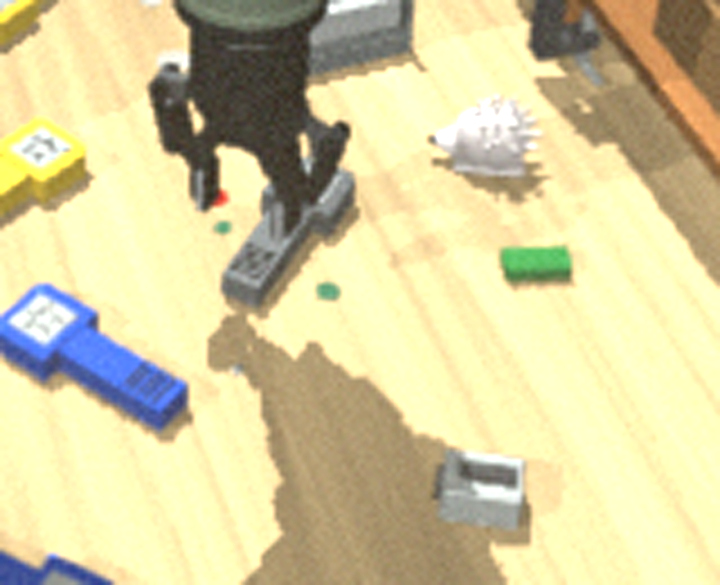

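The fingertips at crop (203,205) and (290,225) straddle the line above the ribs at (250,262). Descending and gripping.

Call:
step_arm --moves '[[0.2, [-0.007, 0.008, 0.15], -0.005], [0.2, [-0.007, 0.008, 0.3], -0.005], [0.2, [-0.007, 0.008, 0.35], -0.005], [0.2, [-0.007, 0.008, 0.35], -0.005]]'

```text
time: 11.92
ee_pos: [0.4864, -0.222, 0.0117]
tool_rot: [[-0.698, -0.716, 0.001], [-0.716, 0.698, -0.001], [0.001, -0.002, -1.0]]
ft_force: [-0.6, -0.1, -0.4]
grip_width: 0.602
finger_force: 0.0
```

Call:
step_arm --moves '[[-1, [0, 0, 0], 0], [-1, [0, 0, 0], 0], [-1, [0, 0, 0], 0], [-1, [0, 0, 0], 0], [-1, [0, 0, 0], 0], [-1, [0, 0, 0], 0]]' --newtons 50

```text
time: 12.68
ee_pos: [0.4866, -0.2223, 0.0122]
tool_rot: [[-0.699, -0.715, 0.002], [-0.715, 0.699, -0.001], [-0.001, -0.002, -1.0]]
ft_force: [-0.1, 0.7, 12.9]
grip_width: 0.338
finger_force: 48.6
```

Gripped (width about 29 mm against the 30 mm tongue). Lifting and carrying towards the mouth.

Call:
step_arm --moves '[[-1, [0, 0, -0.1], 0], [-1, [0, 0, -0.25], 0], [-1, [0, 0, -0.35], 0], [-1, [-0.1, 0.2, -0.35], 0.1], [-1, [-0.2, 0.4, -0.35], 0.2], [-1, [-0.3, 0.6, -0.35], 0.3], [-1, [-0.4, 0.8, -0.35], 0.4], [-1, [-0.5, 0.95, -0.35], 0.46], [-1, [-0.5, 0.95, -0.35], 0.46], [-1, [-0.5, 0.95, -0.35], 0.46]]'

```text
time: 13.92
ee_pos: [0.4198, -0.018, 0.081]
tool_rot: [[-0.997, -0.076, 0.001], [-0.076, 0.997, -0.0], [-0.001, -0.0, -1.0]]
ft_force: [0.7, 0.8, -2.0]
grip_width: 0.337
finger_force: 50.5
```

```bash
cat > k.py <<'E'
from h import *
from scipy.optimize import minimize
import sys
s=read_state();print(s["ee_pos"],s["ft_force"],s["grip_width"])
print(shares((.406,.0278,.08),94))
p=camera("top");im=p["color"];C=cloud(p)
print([ (round(f["confidence"],2),[round(f["position"][0]*560),round(f["position"][1]*420)]) for f in find_in("cassette_mid",p)[:5]])
c=cv2.resize(im[130:280,200:360],None,fx=4.5,fy=4,interpolation=cv2.INTER_CUBIC)
cv2.imwrite(f"pics/{sys.argv[1]}.png",cv2.convertScaleAbs(c,alpha=1.8,beta=10))
E
python3 k.py hold1
```

```text
[ 0.41978798 -0.01803209  0.08102409] [ 0.73566016  0.79588481 -1.98603475] 0.3372236381055724
([0.051, 0.234, 0.005], np.float64(0.004))
[(0.8, [424, 296]), (0.66, [215, 249]), (0.57, [278, 198]), (0.55, [360, 269])]
```

View pics/hold1.png

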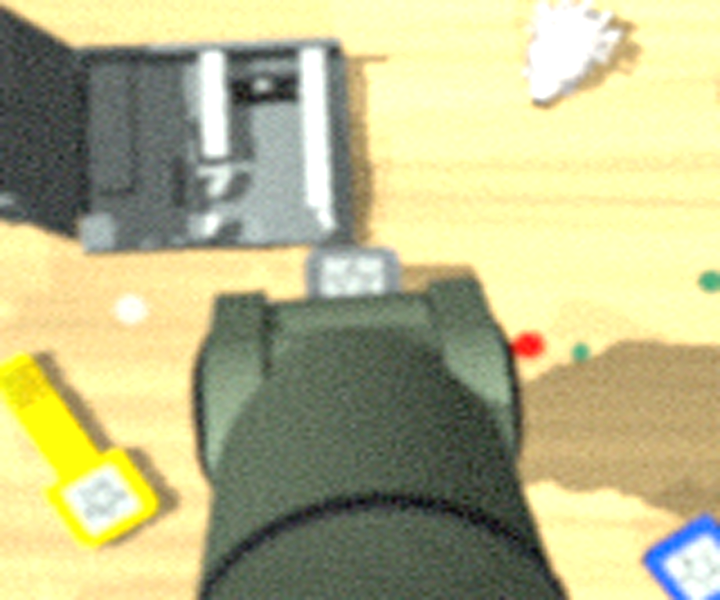

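The cassette's head shows at crop (355,270) ahead of the wrist, and the bay is clear. Next I move to the pre-insertion pose and measure the head there.

Call:
step_arm --moves '[[-1, [0.051, 0.12, 0], 0.004], [-1, [0.051, 0.234, 0.1], 0.004], [-1, [0.051, 0.234, 0.2], 0.004], [-1, [0.051, 0.234, 0.2], 0.004], [-1, [0.051, 0.234, 0.2], 0.004]]'

```text
time: 14.65
ee_pos: [0.4059, 0.0276, 0.041]
tool_rot: [[-0.998, -0.068, 0.0], [-0.068, 0.998, -0.0], [-0.0, -0.0, -1.0]]
ft_force: [0.7, 0.2, -1.5]
grip_width: 0.337
finger_force: 50.6
```

```bash
cat > m.py <<'E'
from h import *
import sys
s=read_state();print(s["ee_pos"].round(4),s["ft_force"].round(1),np.degrees(np.arctan2(s["tool_rot"][1][1],s["tool_rot"][0][1]))-90)
p=camera("top");im=p["color"];z=s["ee_pos"][2]-.0122+.022
gs=cv2.GaussianBlur(im.astype(float).mean(2),(3,3),.6)
pm=np.array([.5575,.0384]);a=np.radians(4);ex=np.array([np.cos(a),np.sin(a)]);ey=np.array([-np.sin(a),np.cos(a)])
# rectified grid in bay frame at cassette-top height, 0.5 mm cells
K=p["camera_matrix"];T=p["pose"]
X,Y=np.meshgrid(np.arange(-.12,.10,.0005),np.arange(.06,-.06,-.0005))
W=np.stack([pm[0]+ex[0]*X+ey[0]*Y,pm[1]+ex[1]*X+ey[1]*Y,np.full_like(X,z)],-1)
c=(W-T[:3,3])@T[:3,:3];sx,sy=c[...,0]/c[...,2],c[...,1]/c[...,2];k=1+p["k1"]*(sx**2+sy**2)
mp=cv2.remap(im,(K[0,0]*sx*k+K[0,2]).astype(np.float32),(K[1,1]*sy*k+K[1,2]).astype(np.float32),cv2.INTER_CUBIC)
mp=cv2.convertScaleAbs(mp,alpha=1.8,beta=5)
mp=cv2.resize(mp,None,fx=1.8,fy=1.8)
for i in range(0,12): cv2.line(mp,(int(i*20*1.8),0),(int(i*20*1.8),6 if i%2 else 12),(0,0,255),1)
cv2.line(mp,(0,int(120*1.8)),(mp.shape[1],int(120*1.8)),(0,0,255),1)
print(mp.shape,"x=-0.12+col*.0005/1.8, y=.06-row*.0005/1.8")
cv2.imwrite(f"pics/{sys.argv[1]}.png",mp)
E
python3 m.py rect1
```

```text
[0.4059 0.0276 0.041 ] [ 0.7  0.2 -1.5] 3.883264333864389
(432, 792, 3) x=-0.12+col*.0005/1.8, y=.06-row*.0005/1.8
```

View pics/rect1.png

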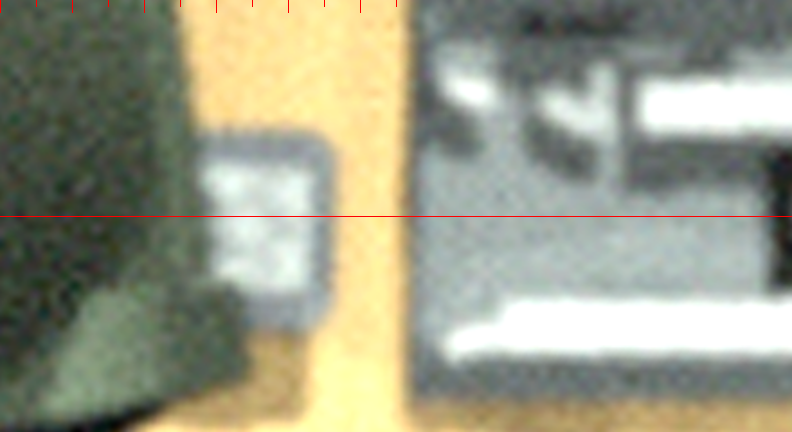

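In this rectified view (bay frame, 0.278 mm/px) the head spans rows 130–329, middle about 229, while the channel centre is at row 217. The head sits about 3.5 mm to the −y side. Next I check its heading and front edge numerically.

```bash
cat > n.py <<'E'
import cv2,numpy as np,sys
g=cv2.GaussianBlur(cv2.imread(f"pics/{sys.argv[1]}.png"),(5,5),1.5).astype(float);q=.2778
b=g[...,2]-g[...,0]  # red-blue: wood high, grey low
def fit(A,B):
    a=np.polyfit(A,B,1);r=B-np.polyval(a,A);o=abs(r)<1.5*r.std()+.3;return np.polyfit(np.array(A)[o],np.array(B)[o],1),r.std()
c=np.arange(int(sys.argv[2]),int(sys.argv[3]))
t=np.array([100+np.argmin(np.gradient(b[100:160,k])) for k in c]);a,s=fit(c,t);print("top edge y mm",60-np.polyval(a,c.mean())*q,"slope deg",-np.degrees(np.arctan(a[0])),s)
c2=c[c>255]
t=np.array([300+np.argmax(np.gradient(b[300:350,k])) for k in c2]);a,s=fit(c2,t);print("bottom edge y mm",60-np.polyval(a,c2.mean())*q,"slope",-np.degrees(np.arctan(a[0])),s)
r=np.arange(160,300);t=np.array([300+np.argmax(np.gradient(b[k,300:370])) for k in r]);a,s=fit(r,t);print("front x mm",-120+np.polyval(a,r.mean())*q,"tilt deg",np.degrees(np.arctan(a[0])),s)
E
python3 n.py rect1 210 305
```

```text
top edge y mm 24.548225656586666 slope deg -1.1135744684308324 1.3448955470718698
bottom edge y mm -31.920538558493007 slope -2.6501698105423883 1.7175861087049837
front x mm -27.818644462535246 tilt deg -0.47967022503166856 2.7658562245732345
```

Call:
step_arm --moves '[[-1, [0, 0, 0], -0.02], [-1, [0, 0, 0.02], -0.02], [-1, [0, 0, 0.038], -0.02], [-1, [0, 0, 0.038], -0.02], [-1, [0, 0, 0.038], -0.02]]'

```text
time: 15.32
ee_pos: [0.4056, 0.0283, 0.0328]
tool_rot: [[-0.995, -0.1, -0.0], [-0.1, 0.995, -0.0], [0.0, -0.0, -1.0]]
ft_force: [0.1, 1.1, -2.2]
grip_width: 0.338
finger_force: 50.6
```

```bash
python3 m.py rect2; python3 n.py rect2 210 305; python3 - <<'E'
from h import *
zz=[]
for n in("top","side"):
    p=camera(n);C=cloud(p);d=C[...,:2]-[.5575,.0384];a=np.radians(4)
    x=d@[np.cos(a),np.sin(a)];y=d@[-np.sin(a),np.cos(a)]
    m=(x>-.06)&(x<-.033)&(abs(y)<.02)&(C[...,2]>.03);bed=(x>.012)&(x<.04)&(abs(y)<.018)
    tab=(x>-.06)&(x<-.03)&(y<-.06)&(y>-.09)
    print(n,"head top z",np.median(C[m][:,2]),m.sum(),"bed z",np.median(C[bed][:,2]),"table",np.median(C[tab][:,2]))
E
```

```text
[0.4056 0.0283 0.0328] [ 0.1  1.1 -2.2] 5.767779980870287
(432, 792, 3) x=-0.12+col*.0005/1.8, y=.06-row*.0005/1.8
top edge y mm 28.09901828899779 slope deg -2.6027896249135254 1.7622164507005003
bottom edge y mm -26.801731983218943 slope -2.2343199113010965 1.9269434874082652
front x mm -27.3569108388715 tilt deg -1.2695672898623418 2.509179428976361
top head top z 0.04233009276313582 139 bed z 0.01943830398443014 table -0.0004430721360411116
side head top z 0.04048642155861182 49 bed z 0.017963507669174428 table -0.002084998662632953
```

```bash
cat > o.py <<'E'
from h import *
from scipy.optimize import minimize
s=read_state();zt=s["ee_pos"][2]+.0098
pm=np.array([.5575,.0384]);a=np.radians(4);ex=np.array([np.cos(a),np.sin(a)]);ey=np.array([-np.sin(a),np.cos(a)])
d=s["ee_pos"][:2]-pm;tx,ty=d@ex,d@ey
def fitcam(name,n,xlo):
    ps=[camera(name) for _ in range(n)];p=ps[0];im=np.mean([q["color"].astype(np.float32) for q in ps],0)
    K=p["camera_matrix"];T=p["pose"]
    X,Y=np.meshgrid(np.arange(xlo,-.010,.0005),np.arange(.045,-.045,-.0005))
    W=np.stack([pm[0]+ex[0]*X+ey[0]*Y,pm[1]+ex[1]*X+ey[1]*Y,np.full_like(X,zt)],-1)
    c=(W-T[:3,3])@T[:3,:3];sx,sy=c[...,0]/c[...,2],c[...,1]/c[...,2];k=1+p["k1"]*(sx**2+sy**2)
    mp=cv2.remap(im,(K[0,0]*sx*k+K[0,2]).astype(np.float32),(K[1,1]*sy*k+K[1,2]).astype(np.float32),cv2.INTER_LINEAR)
    f=(mp[...,2]-mp[...,0])/(mp.sum(2)+20)   # warm=wood, about 0=grey
    def model(t):
        c,s_=np.cos(t[2]),np.sin(t[2]);x=(X-t[0])*c+(Y-t[1])*s_;y=-(X-t[0])*s_+(Y-t[1])*c
        D=np.minimum.reduce([.069-x,.028-y,y+.0285,(.069+.022-x-abs(y))/1.414])
        return 1/(1+np.exp(-D/.0008))
    def cost(t):
        m=model(t).ravel();A=np.stack([m,1-m],1);r=f.ravel()-A@np.linalg.lstsq(A,f.ravel(),rcond=None)[0];return (np.minimum(abs(r),.12)**2).mean()*1e4
    best=min((minimize(cost,[tx+.055,y0,th],method="Nelder-Mead",options=dict(xatol=1e-5,fatol=1e-5,initial_simplex=np.array([[tx+.055,y0,th],[tx+.06,y0,th],[tx+.055,y0+.004,th],[tx+.055,y0,th+.04]]))) for y0 in(-.003,.002) for th in(-.02,.02)),key=lambda r:r.fun)
    return best.x,best.fun
if __name__=="__main__":
    print("tcp bay x,y mm",tx*1e3,ty*1e3)
    for xlo in(-.058,-.050):
        x,f=fitcam("top",4,xlo);print("mid x,y mm",x[:2]*1e3,"heading rel deg",np.degrees(x[2]),"head centre y",(x[1]+.044*x[2])*1e3,f)
E
python3 o.py
```

```text
tcp bay x,y mm -152.1326727585176 0.49264995982489196
mid x,y mm [-96.5943809   -0.59891509] heading rel deg 0.9268678681765485 head centre y 0.11286833325783845 3.4877840757560503
mid x,y mm [-9.65754019e+01 -6.46597383e-04] heading rel deg 0.4874471670657433 head centre y 0.3736859543888849 0.842959125970425
```

The head is near centre (about 0.3 mm) with heading about +0.6°, well within the flares. Starting the slide with a small correction, as far as the flares.

Call:
step_arm --moves '[[-1, [-0.04, 0.002, 0], 0.006], [-1, [-0.08, 0.001, 0], 0.006], [-1, [-0.12, 0, 0], 0.006], [-1, [-0.15, -0.001, 0], 0.006], [-1, [-0.175, -0.002, 0], 0.006], [-1, [-0.175, -0.002, 0], 0.006]]'

```text
time: 16.62
ee_pos: [0.4408, 0.0314, 0.0329]
tool_rot: [[-0.996, -0.091, 0.0], [-0.091, 0.996, 0.0], [-0.0, 0.0, -1.0]]
ft_force: [-1.1, -0.1, -1.0]
grip_width: 0.341
finger_force: 50.6
```

Call:
step_arm --moves '[[-1, [-0.02, 0, 0], 0], [-1, [-0.04, -0.001, 0], 0], [-1, [-0.05, -0.001, 0], 0], [-1, [-0.05, -0.001, 0], 0]]'

```text
time: 17.12
ee_pos: [0.4506, 0.0321, 0.0329]
tool_rot: [[-0.996, -0.091, 0.0], [-0.091, 0.996, 0.0], [-0.0, 0.0, -1.0]]
ft_force: [-0.9, -0.2, -1.4]
grip_width: 0.337
finger_force: 50.6
```

Call:
step_arm --moves '[[-1, [-0.015, 0, 0], 0], [-1, [-0.03, -0.001, 0], 0], [-1, [-0.045, -0.001, 0], 0], [-1, [-0.06, -0.001, 0], 0], [-1, [-0.075, -0.002, 0], 0], [-1, [-0.075, -0.002, 0], 0]]'

```text
time: 17.88
ee_pos: [0.4657, 0.0331, 0.0329]
tool_rot: [[-0.996, -0.091, 0.0], [-0.091, 0.996, 0.0], [-0.0, 0.0, -1.0]]
ft_force: [0.1, -0.0, -1.5]
grip_width: 0.337
finger_force: 50.6
```

Call:
step_arm --moves '[[-1, [-0.015, 0, 0], 0], [-1, [-0.03, -0.001, 0], 0], [-1, [-0.045, -0.001, 0], 0], [-1, [-0.06, -0.001, 0], 0], [-1, [-0.075, -0.002, 0], 0], [-1, [-0.075, -0.002, 0], 0]]'

```text
time: 18.62
ee_pos: [0.4794, 0.0332, 0.0326]
tool_rot: [[-0.996, -0.09, -0.003], [-0.09, 0.996, -0.001], [0.003, -0.001, -1.0]]
ft_force: [-5.6, -4.4, -0.6]
grip_width: 0.338
finger_force: 51.8
```

The catch is touched (−5.6 N along x, −4.4 N along y). Easing on in small steps.

Call:
step_arm --moves '[[-1, [-0.01, 0, 0], 0], [-1, [-0.02, 0, 0], 0], [-1, [-0.03, -0.001, 0], 0], [-1, [-0.03, -0.001, 0], 0]]'

```text
time: 19.12
ee_pos: [0.4857, 0.0335, 0.0327]
tool_rot: [[-0.996, -0.09, -0.002], [-0.09, 0.996, -0.001], [0.002, -0.001, -1.0]]
ft_force: [-3.6, -5.6, -0.0]
grip_width: 0.339
finger_force: 52.6
```

Call:
step_arm --moves '[[-1, [-0.01, 0, 0], 0], [-1, [-0.02, 0, 0], 0], [-1, [-0.03, -0.001, 0], 0], [-1, [-0.03, -0.001, 0], 0]]'

```text
time: 19.62
ee_pos: [0.4919, 0.0339, 0.0327]
tool_rot: [[-0.996, -0.09, -0.001], [-0.09, 0.996, -0.001], [0.002, -0.001, -1.0]]
ft_force: [-2.9, -5.8, -0.6]
grip_width: 0.336
finger_force: 52.4
```

Call:
step_arm --moves '[[-1, [-0.015, 0, 0], 0], [-1, [-0.03, -0.001, 0], 0], [-1, [-0.045, -0.001, 0], 0], [-1, [-0.06, -0.001, 0], 0], [-1, [-0.075, -0.002, 0], 0], [-1, [-0.09, -0.002, 0], 0], [-1, [-0.09, -0.002, 0], 0]]'

```text
time: 20.5
ee_pos: [0.5102, 0.035, 0.0327]
tool_rot: [[-0.996, -0.09, -0.001], [-0.09, 0.996, -0.001], [0.001, -0.001, -1.0]]
ft_force: [-0.8, -4.7, -0.2]
grip_width: 0.341
finger_force: 52.2
```

```bash
python3 -c "
from h import *
s=read_state();d=s['ee_pos'][:2]-np.array([.5575,.0384]);a=np.radians(4);print('mid est',d@[np.cos(a),np.sin(a)]*1000+55.5)
p=camera('top');C=cloud(p);e=C[...,:2]-[.5575,.0384]
x=e@[np.cos(a),np.sin(a)];y=e@[-np.sin(a),np.cos(a)]
for x0 in np.arange(.05,.14,.004):
    m=(abs(x-x0)<.002)&(abs(y)<.014); print(round(x0*1000),(C[m][:,2]*1000).round(0).astype(int).tolist(),p['color'][m].mean().round())
"
```

```text
mid est 8.057639828725925
50 [] nan
54 [] nan
58 [] nan
62 [] nan
66 [] nan
70 [] nan
74 [] nan
78 [] nan
82 [] nan
86 [] nan
90 [20] 48.0
94 [18, 21, 21, 21, 20, 19, 18, 21, 22, 17] 69.0
98 [41, 39, 39, 31, 32, 32, 29, 31, 30, 20, 19, 19, 21, 21, 20, 20, 19, 22, 19, 18, 22, 19, 19, 18, 20] 63.0
102 [39, 39, 38, 44, 41, 42, 38, 37, 39, 41, 41, 40, 39, 38, 37, 33, 30, 29, 29, 23, 19, 20, 18, 19] 30.0
106 [39, 40, 40, 39, 39, 39, 42, 41, 38, 34] 46.0
110 [38, 30, 36, 36, 35, 36] 79.0
114 [45, 46, 47, 44, 43, 44, 49, 45, 43, 45, 47, 44, 44, 46, 41, 43, 37, 34, 33, 37, 33, 33, 35, 34, 36, 27, 23, 25, 20, 24, 16] 46.0
118 [44, 42, 40, 45, 42, 45, 43, 44, 42] 65.0
122 [] nan
126 [24, 21, 19, 23, 18, 20, 21] 69.0
130 [50, 48, 50, 53, 47, 42, 39, 39, 43, 31, 32, 31, 28, 29, 23, 23, 21, 21, 21, 18, 20, 18, 22, 16, 22, 17, 20, 21, 18, 18, 19] 58.0
134 [55, 55, 54, 53, 55, 52, 54, 51, 51, 56, 54, 51, 54, 51, 55, 53, 49, 48, 48, 48, 44, 40, 39, 38, 38, 36, 36, 30, 28, 25, 28, 27, 18, 18] 65.0
138 [53, 53, 53, 50] 100.0<string>:7: RuntimeWarning: Mean of empty slice.
  ret = ret.dtype.type(ret / rcount)
```

The buffer face is at about 99 mm, so home is at mid ≈ 30 mm. The cassette is at 8 mm now.

Call:
step_arm --moves '[[-1, [-0.015, 0, 0], 0], [-1, [-0.03, -0.001, 0], 0], [-1, [-0.045, -0.001, 0], 0], [-1, [-0.06, -0.001, 0], 0], [-1, [-0.075, -0.002, 0], 0], [-1, [-0.075, -0.002, 0], 0]]'

```text
time: 21.3
ee_pos: [0.5252, 0.036, 0.0327]
tool_rot: [[-0.996, -0.09, -0.001], [-0.09, 0.996, -0.001], [0.001, -0.001, -1.0]]
ft_force: [-1.0, -5.6, -1.2]
grip_width: 0.338
finger_force: 51.9
```

Call:
step_arm --moves '[[-1, [-0.0075, 0, 0], 0], [-1, [-0.015, 0, 0], 0], [-1, [-0.015, 0, 0], 0]]'

```text
time: 21.68
ee_pos: [0.5281, 0.0362, 0.0327]
tool_rot: [[-0.996, -0.09, -0.001], [-0.09, 0.996, -0.001], [0.001, -0.001, -1.0]]
ft_force: [-1.5, -5.2, -0.7]
grip_width: 0.339
finger_force: 52.1
```

Still riding on the head's side (Fy −5 N). Now 2 mm steps.

Call:
step_arm --moves '[[-1, [-0.005, 0, 0], 0], [-1, [-0.01, 0, 0], 0], [-1, [-0.01, 0, 0], 0]]'

```text
time: 22.05
ee_pos: [0.5298, 0.0363, 0.0327]
tool_rot: [[-0.996, -0.09, -0.001], [-0.09, 0.996, -0.001], [0.002, -0.001, -1.0]]
ft_force: [-3.0, -6.2, -1.2]
grip_width: 0.335
finger_force: 52.0
```

Call:
step_arm --moves '[[-1, [-0.005, 0, 0], 0], [-1, [-0.01, 0, 0], 0], [-1, [-0.01, 0, 0], 0]]'

```text
time: 22.42
ee_pos: [0.5318, 0.0365, 0.0327]
tool_rot: [[-0.996, -0.09, -0.002], [-0.09, 0.996, -0.001], [0.002, -0.001, -1.0]]
ft_force: [-3.8, -5.2, -0.3]
grip_width: 0.34
finger_force: 52.0
```

Call:
step_arm --moves '[[-1, [-0.005, 0, 0], 0], [-1, [-0.005, 0, 0], 0], [-1, [-0.005, 0, 0], 0]]'

```text
time: 22.8
ee_pos: [0.5327, 0.0366, 0.0327]
tool_rot: [[-0.996, -0.09, -0.002], [-0.09, 0.996, -0.001], [0.002, -0.001, -1.0]]
ft_force: [-2.6, -5.8, -1.2]
grip_width: 0.337
finger_force: 51.9
```

Call:
step_arm --moves '[[-1, [-0.005, 0, 0], 0], [-1, [-0.005, 0, 0], 0], [-1, [-0.005, 0, 0], 0]]'

```text
time: 23.18
ee_pos: [0.5333, 0.0366, 0.0326]
tool_rot: [[-0.996, -0.09, -0.002], [-0.09, 0.996, -0.001], [0.002, -0.001, -1.0]]
ft_force: [-4.8, -6.3, -0.2]
grip_width: 0.342
finger_force: 52.0
```

Call:
step_arm --moves '[[-1, [-0.005, 0, 0], 0], [-1, [-0.005, 0, 0], 0], [-1, [-0.005, 0, 0], 0]]'

```text
time: 23.55
ee_pos: [0.5343, 0.037, 0.0326]
tool_rot: [[-0.996, -0.09, -0.002], [-0.09, 0.996, -0.001], [0.002, -0.001, -1.0]]
ft_force: [-4.7, -4.1, -1.0]
grip_width: 0.34
finger_force: 52.2
```

Call:
step_arm --moves '[[-1, [-0.005, 0, 0], 0], [-1, [-0.005, 0, 0], 0], [-1, [-0.005, 0, 0], 0]]'

```text
time: 23.92
ee_pos: [0.535, 0.037, 0.0324]
tool_rot: [[-0.996, -0.09, -0.003], [-0.09, 0.996, -0.001], [0.003, -0.001, -1.0]]
ft_force: [-8.1, -4.8, -0.7]
grip_width: 0.337
finger_force: 52.3
```

Call:
step_arm --moves '[[-1, [-0.005, 0, 0], 0], [-1, [-0.005, 0, 0], 0], [-1, [-0.005, 0, 0], 0]]'

```text
time: 24.3
ee_pos: [0.5355, 0.037, 0.0324]
tool_rot: [[-0.996, -0.09, -0.004], [-0.09, 0.996, -0.001], [0.004, -0.001, -1.0]]
ft_force: [-9.1, -4.3, 1.3]
grip_width: 0.343
finger_force: 52.3
```

```bash
python3 - <<'E'
from h import *
F=[]
ims=[]
for i in range(6):
    p=camera("side");F.append(read_state()["ft_force"]);ims.append(p["color"].astype(np.float32))
print(np.mean(F,0).round(2),np.std(F,0).round(2),read_state()["ee_pos"])
# where is bay in side image
K=p["camera_matrix"];T=p["pose"]
def proj(w):
    c=T[:3,:3].T@(np.array(w)-T[:3,3]);x,y=c[0]/c[2],c[1]/c[2];k=1+p["k1"]*(x*x+y*y);return K[0,0]*x*k+K[0,2],K[1,1]*y*k+K[1,2]
a=np.radians(4);B=lambda x,y,z:(.5575+x*np.cos(a)-y*np.sin(a),.0384+x*np.sin(a)+y*np.cos(a),z)
for q in((0,0,.02),(.05,.029,.04),(.05,-.029,.044),(.1,0,.04)): print(q,np.round(proj(B(*q))))
for f in find_in("catch",p): print(f)
m=np.mean(ims,0).astype(np.uint8)
c=cv2.resize(m[160:235,265:365],None,fx=7.5,fy=7.5,interpolation=cv2.INTER_CUBIC)
cv2.imwrite("pics/side9.png",cv2.convertScaleAbs(c,alpha=1.7,beta=10))
E
```

```text
[-9.53 -4.49  0.77] [0.54 0.64 0.51] [0.53546596 0.03699658 0.03234876]
(0, 0, 0.02) [291. 206.]
(0.05, 0.029, 0.04) [300. 195.]
(0.05, -0.029, 0.044) [307. 203.]
(0.1, 0, 0.04) [316. 196.]
{'position': [0.6209, 0.7383], 'confidence': 0.42}
```

The y jump of +0.4 mm and the lower Fy at 23.55 s, plus about 9.5 N on the buffer (over 1.5 mm compression), point to a click. I'll back off gently while gripped, so the buffer doesn't throw the cassette onto the catch and so I can feel whether the catch holds.

Call:
step_arm --moves '[[-1, [0.0025, 0, 0], 0], [-1, [0.005, 0, 0], 0], [-1, [0.0075, 0, 0], 0], [-1, [0.0075, 0, 0], 0]]'

```text
time: 25.15
ee_pos: [0.5347, 0.037, 0.0325]
tool_rot: [[-0.996, -0.09, -0.003], [-0.09, 0.996, -0.001], [0.003, -0.001, -1.0]]
ft_force: [-5.9, -4.0, 0.2]
grip_width: 0.343
finger_force: 52.1
```

Call:
step_arm --moves '[[-1, [0.0025, 0, 0], 0], [-1, [0.005, 0, 0], 0], [-1, [0.005, 0, 0], 0]]'

```text
time: 25.52
ee_pos: [0.534, 0.0371, 0.0326]
tool_rot: [[-0.996, -0.09, -0.002], [-0.09, 0.996, -0.001], [0.002, -0.001, -1.0]]
ft_force: [-4.9, -3.9, -1.5]
grip_width: 0.344
finger_force: 52.0
```

Call:
step_arm --moves '[[-1, [0.0025, 0, 0], 0], [-1, [0.005, 0, 0], 0], [-1, [0.005, 0, 0], 0]]'

```text
time: 25.9
ee_pos: [0.5338, 0.0375, 0.0329]
tool_rot: [[-0.996, -0.091, -0.0], [-0.091, 0.996, -0.0], [0.0, -0.0, -1.0]]
ft_force: [-1.6, -3.5, -1.5]
grip_width: 0.339
finger_force: 52.2
```

Call:
step_arm --moves '[[-1, [0.0025, 0, 0], 0], [-1, [0.005, 0, 0], 0], [-1, [0.005, 0, 0], 0]]'

```text
time: 26.28
ee_pos: [0.5336, 0.0376, 0.0331]
tool_rot: [[-0.996, -0.091, 0.001], [-0.091, 0.996, 0.0], [-0.001, -0.0, -1.0]]
ft_force: [3.3, -4.0, -3.3]
grip_width: 0.344
finger_force: 52.4
```

The catch holds: position stays put while the pull rises to +3.3 N. It has clicked. Relaxing the pull, opening, and rising.

Call:
step_arm --moves '[[-1, [-0.003, 0, 0], 0], [-1, [-0.003, 0, 0], 0], [-0.2, [-0.003, 0, 0], 0], [0.2, [-0.003, 0, 0], 0], [0.2, [-0.003, 0, 0], 0], [0.2, [-0.003, 0, 0], 0], [0.2, [-0.003, 0, -0.1], 0], [0.2, [-0.003, 0, -0.3], 0], [0.2, [0.2, 0, -0.6], 0], [0.2, [0.4, 0, -0.9], 0], [0.2, [0.5, 0, -0.9], 0], [0.2, [0.5, 0, -0.9], 0]]'

```text
time: 27.78
ee_pos: [0.4324, 0.0284, 0.2144]
tool_rot: [[-0.996, -0.091, 0.002], [-0.091, 0.996, 0.0], [-0.002, 0.0, -1.0]]
ft_force: [0.5, 0.1, -0.2]
grip_width: 0.602
finger_force: 0.0
```

```bash
python3 - <<'E'
from h import *
p=camera("top");c=p["color"][120:215,190:330]
cv2.imwrite("pics/final.png",cv2.convertScaleAbs(cv2.resize(c,None,fx=5.5,fy=5.5,interpolation=cv2.INTER_CUBIC),alpha=1.7,beta=10))
E
```

```text
(no output)
```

View pics/final.png

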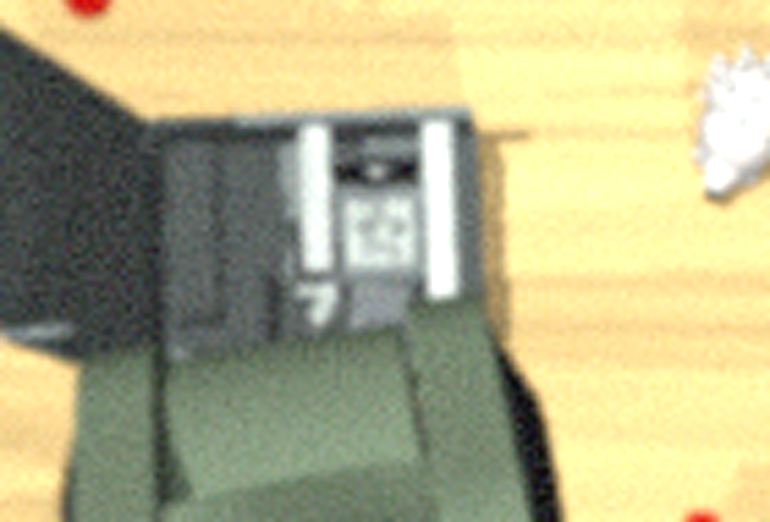

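The picture shows the star head in the bay (380,235) against the buffer (375,168), the catch tooth at (318,300), the guard open on the left and the gripper clear. Handing in.

```bash
python3 -c "
from rig import *
print(close_job())"
```

```text
the job is handed in; nothing more can be done
None
```

The guard is open on its stop and the star cassette is in the bay with the catch holding it (it did not give to a gentle 3 N pull back); the gripper has let go, and I handed the job in at about 28 s, but no verdict came back.

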